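# Clear the wrapper's catch tray and roll fresh paper to the loading line

## Robot

A 6-joint arm with a two-finger parallel gripper is mounted at the origin on the work surface. World frame = base frame: x ahead of the robot, y to its left, z up, the work surface at z = 0. Lengths are in m, angles in rad, forces in N, time in s.
With the tool pointing down it reaches from about 0.35 to 0.8 m from the base axis. Payload 7.3 kg.
Tool frame: the origin (TCP) lies at the very end of the fingers, on their centre line; the grasp point (between the pads) lies 19 mm behind it; z points along the fingers, y is the line along which they close (so a half turn about z gives the same grasp; the last joint's range is limited). The gripper opens to 85 mm and grips with 20 to 120 N. Pads are 22 mm wide; open, the fingers measure 114 mm over their backs; the gripper's body (76 mm by 85 mm) begins 54 mm behind the grasp point. The pads swing forward as they close: fully open they stand 13 mm farther back than shut.
Start: joints at [1.062, 0.342, 1.524, -0, 1.275, -0.146], TCP at [0.186, 0.491, 0.231] pointing down, gripper open.
Joint ranges: [-2.53, 2.53], [-0.77, 2.02], [0.04, 2.7], [-1, 4.14], [0.28, 2.66], [-3.11, 3.11]. Speed limits (rad/s): [2.57, 2.57, 3.14, 3.14, 3.14, 3.14].

## Interface

Orientations are given as a unit quaternion [x, y, z, w].
In Python, from station import r, vision, order gives the robot as it stands. The module is installed in compiled form; this text tells all that it offers.
- The arm moves only by the shell command python3 -m handwheel 'ROWS' [OPENING] [FORCE]. ROWS is JSON, a list of rows, each an object of numbers: "x", "y", "z": the shift along the tool's x, y, z in cm; "roll": the turn about the tool's z in rad. A call has 1 to 5 rows; each row is the pose to reach, as a shift and turn from the pose commanded when the call began, along the tool's axes at that moment; what a row does not reach only later rows make up. A row lasts 1/12 s, in which the tool goes at most 41.7 mm and 7.16 degrees, less where a joint would pass 70% of its speed; a pose out of reach is approached as far as the arm can. A call with a gripper value outside its range is refused whole. OPENING is the closure, from -1 (fully open) to 1 (shut), set as the call begins (- or left out, the last holds). The fingers move at their own pace and stop on an object; FORCE is the grip in N (left out, the last holds). Time passes only in rows, so rows that repeat a pose let the fingers close. It gives the time, the measured TCP pose, the force, the opening and the grip force at its end, in the units of the state.
- r.sense(): the state, without advancing time (a new reading comes with each control period).
- vision.get_image(name): name is "scene" or "top" or "wrist"; returns a dict with "pixels" (384x512x3 uint8, red, green, blue), "fx", "fy", "cx", "cy" (pixels), "R" (3x3) and "t" (3): a world point X has camera coordinates R X + t. Camera axes: x right, y down, z forward; pixel columns grow to the right and rows downward; lengths in m; the calibration is good to about 2 mm. A picture is of the moment at which its call begins. There is no depth.
- order.job_done(): hands the job in; it is judged then, once.
The state is a dict: "time_s": time; "joint_positions": joint angles; "qd": joint speeds; "effort": joint torques, N m; "ee_pos": TCP position; "orientation": TCP orientation; "wrist_force": force on the tool from outside, world axes, zero at the start; "moment": the same for the moment, N m; "gripper_width": opening from 0.0 (shut) to 1.0 (fully open); "finger_force": force on a finger pad.
Only numpy, scipy, OpenCV 4.12 (cv2) and the standard library are available. Lean on these libraries where they do the work, as an engineer would, in place of code of your own. Each camera call takes 0.05 s, during which the arm holds its last target. There are 200 camera calls.

## Task

The wrapping machine on the shop counter has finished its run: first move every finished carton from its catch tray into the blue crate. Then load the next paper: roll each of the two paper rolls along the loading board, without picking it up, until it rests centred over the dark line and parallel to it. Leave the jar, bottle and can alone.

Things in the scene. Friction and masses are not known exactly. Their poses are not given: they have to be found in the camera images.
- line (a point): centre of the dark line (10 mm wide, 265 mm long) painted across the plywood loading board, on the board's upper face, 8 mm above the counter. x: level, across the line, pointing away from the robot; y: along the line; z: up.
- board: fixed plywood loading board, 310 mm (x) by 290 mm (y), 8 mm thick; origin under its middle, axes as the line's; the line lies 70 mm to +x of the origin. A wooden stop strip, 12 mm thick and rising 11 mm above the board, runs along each end, centred 149 mm to +x and to -x.
- tray (a point): centre of the inner floor of the sheet-steel catch tray of the fixed white wrapping machine, 6 mm above the counter. x: along the tray, away from the robot; y: toward the machine. Inside 248 by 178 mm, walls 6 mm thick, 20 mm above its floor. A sloping chute ends 98 mm to +y of this point; the housing (360 mm long in x, 240 mm high) begins 170 mm to +y.
- crate_in (a point): centre of the inner floor of the fixed blue open crate, 5 mm above the counter. x along its longer side (inside 230 mm), y along its shorter side (inside 150 mm), z up; walls 5 mm thick, rim 50 mm above this point.
- roll0_center (a point): centre of the left (+y) brown paper roll, a solid cylinder 84 mm in diameter and 110 mm long, 0.3 to 0.65 kg, lying on the loading board on the robot's side of the line, roughly parallel to it. Its own x is the roll's axis; its other axes turn with it as it rolls. Pushed at 30 mm/s and let go, it rolls on by roughly 2 to 5 mm.
- roll1_center (a point): centre of the right (-y) brown paper roll, a solid cylinder 84 mm in diameter and 110 mm long, 0.3 to 0.65 kg, lying on the loading board on the robot's side of the line, roughly parallel to it. Its own x is the roll's axis; its other axes turn with it as it rolls. Pushed at 30 mm/s and let go, it rolls on by roughly 2 to 5 mm.
- carton0_center (a point): centre of a finished plain cardboard carton, rigid, 36 mm (its x) by 52 mm (y) by 58 mm (z), 90 g, standing in the catch tray at the start. May be absent.
- carton1_center (a point): centre of a finished plain cardboard carton, rigid, 36 mm (its x) by 52 mm (y) by 58 mm (z), 90 g, standing in the catch tray at the start. May be absent.
- carton2_center (a point): centre of a finished plain cardboard carton, rigid, 36 mm (its x) by 52 mm (y) by 58 mm (z), 90 g, standing in the catch tray at the start. May be absent.
- carton3_center (a point): centre of a finished plain cardboard carton, rigid, 36 mm (its x) by 52 mm (y) by 58 mm (z), 90 g, standing in the catch tray at the start. May be absent.
- carton4_center (a point): centre of a finished plain cardboard carton, rigid, 36 mm (its x) by 52 mm (y) by 58 mm (z), 90 g, standing in the catch tray at the start. May be absent.
- carton5_center (a point): centre of a finished plain cardboard carton, rigid, 36 mm (its x) by 52 mm (y) by 58 mm (z), 90 g, standing in the catch tray at the start. May be absent.
- jar_center (a point): centre, half-way up, of a lidded jar, 70 mm across, 100 mm high, standing beyond the board to the right; bystander, to be left alone.
- sauce_center (a point): centre, half-way up, of an amber bottle, 56 mm across, 170 mm high, standing beyond the board to the left; bystander, to be left alone.
- can_center (a point): centre, half-way up, of a can, 66 mm across, 90 mm high, standing beyond the crate, to the right; bystander, to be left alone.
Not all that is in view belongs to the job. What is shaped like the part that bears carton1_center but orange or pink is not meant. Leave any purple look-alike of the part that bears roll0_center alone.

How it is judged:
On the way, in this order (a step that is already met when the one before it is completed fails the run):
1. all the cartons are in the crate (x of carton0_center in the frame of crate_in between -0.115 and 0.115 m and y of carton0_center in the frame of crate_in between -0.075 and 0.075 m and z of carton0_center in the frame of crate_in between 0.005 and 0.08 m and x of carton1_center in the frame of crate_in between -0.115 and 0.115 m and y of carton1_center in the frame of crate_in between -0.075 and 0.075 m and z of carton1_center in the frame of crate_in between 0.005 and 0.08 m and x of carton2_center in the frame of crate_in between -0.115 and 0.115 m and y of carton2_center in the frame of crate_in between -0.075 and 0.075 m and z of carton2_center in the frame of crate_in between 0.005 and 0.08 m and x of carton3_center in the frame of crate_in between -0.115 and 0.115 m and y of carton3_center in the frame of crate_in between -0.075 and 0.075 m and z of carton3_center in the frame of crate_in between 0.005 and 0.08 m and x of carton4_center in the frame of crate_in between -0.115 and 0.115 m and y of carton4_center in the frame of crate_in between -0.075 and 0.075 m and z of carton4_center in the frame of crate_in between 0.005 and 0.08 m and x of carton5_center in the frame of crate_in between -0.115 and 0.115 m and y of carton5_center in the frame of crate_in between -0.075 and 0.075 m and z of carton5_center in the frame of crate_in between 0.005 and 0.08 m), for 0.2 s.
2. then both paper rolls lie over the line (x of roll0_center in the frame of line between -0.015 and 0.015 m and y of roll0_center in the frame of line between -0.13 and 0.13 m and angle between the x axis of each of roll0_center, roll1_center and the y axis of line, either way round below 0.17 rad and z of each of roll0_center, roll1_center in the frame of line below 0.05 m and x of roll1_center in the frame of line between -0.015 and 0.015 m and y of roll1_center in the frame of line between -0.13 and 0.13 m), for 0.3 s.
At the end, for the whole second after the job is handed in: every carton present has its centre inside the crate (below 80 mm above its floor); each paper roll lies on the loading board with its centre within 15 mm of the line's middle and its axis within 0.17 rad (10 degrees) of the line, and is at rest (all of step 1 and all of step 2 and linear speed of each of roll0, roll1 below 0.01 m/s); the robot touches nothing.
It fails at once if the jar is moved more than 40 mm (distance of jar_center from where it was at the start of the episode above 0.04 m).
It fails at once if the sauce is moved more than 40 mm (distance of sauce_center from where it was at the start of the episode above 0.04 m).
It fails at once if the can is moved more than 40 mm (distance of can_center from where it was at the start of the episode above 0.04 m).
It fails at once if a paper roll is lifted more than 30 mm off the board (z of roll0_center in the frame of line above 0.072 m).
It fails at once if a paper roll is lifted more than 30 mm off the board (z of roll1_center in the frame of line above 0.072 m).
Of carton0, carton1, carton2, carton3, carton4, carton5 only 4 to 6 are there at a start; the rules pass over those that are not, and their reading is None.
At some moment in a run one of carton0, carton1, carton2, carton3, carton4, carton5, roll0, roll1 may be knocked a few centimetres aside while the robot is not near it.
Once in a run the grip may slacken for a moment while it holds something.
It also fails if it takes over 210 s, if anything falls off the work surface, if the arm or the gripper's body presses on something with over 40 N, if the wrist force passes 120 N, or if a joint passes its speed limit or range.

## Working session

There is one attempt and no reset: what is moved stays moved. The work goes in short steps, Python scripts to look and compute and a shell command to move; the robot and the scene stay as the last step left them, time stands still between calls to the robot, and variables do not carry over. Pictures are saved under pics/ and viewed, at most 14 in all, crops included, and the job is handed in when it is done.

```bash
mkdir -p pics; python3 - <<'E'
from station import r,vision
import cv2,numpy as np
s=r.sense();print(s['time_s'],s['ee_pos'],s['orientation'],s['gripper_width'])
for n in['scene','top']:
    d=vision.get_image(n);cv2.imwrite(f'pics/{n}0.png',d['pixels'][:,:,::-1]);print(n,d['fx'],d['cx'],d['cy'],np.round(d['R'],3).tolist(),np.round(d['t'],3))
E
```

```text
0.0 [0.18609628 0.49045533 0.23062881] [ 1.80398694e-01  9.83593259e-01 -7.43978986e-04 -2.40880463e-04] 1.0009715483269754
scene 356.4803782150137 254.31529018687579 194.334806007705 [[-0.521, 0.853, 0.014], [0.719, 0.448, -0.53], [-0.459, -0.266, -0.848]] [ 0.283 -0.356  1.52 ]
top 472.7124533364662 256.18471404025235 198.35503154519301 [[-0.001, -1.0, -0.015], [-0.987, 0.004, -0.162], [0.162, 0.014, -0.987]] [0.036 0.578 1.52 ]
```

View pics/scene0.png

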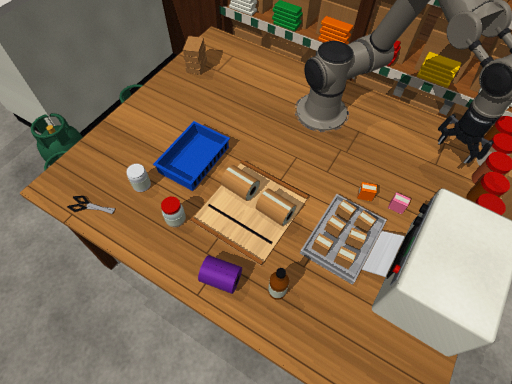

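View pics/top0.png

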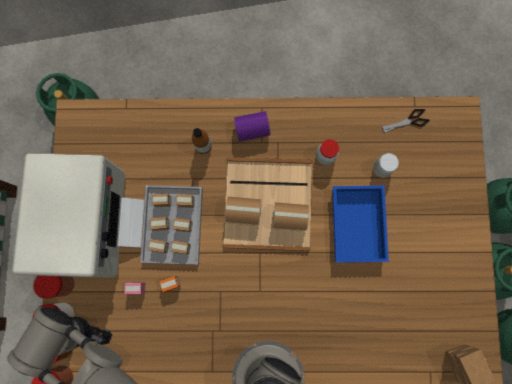

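Top view: six tan cartons with a pale stripe stand in the grey tray, at about (161,200), (184,200), (159,223), (181,225), (158,246) and (180,247). The pink (134,288) and orange (169,284) look-alikes stand outside it. The tan rolls are at (243,208) and (291,214), with a purple look-alike at (252,126). The blue crate is at (360,225). An enlarged crop of the tray will confirm which cartons are meant.

```bash
cat > h.py <<'E'
import cv2,numpy as np
from station import r,vision
def ray(d,u,v,z):
    R,t=np.array(d['R']),np.array(d['t']);c=-R.T@t
    g=R.T@np.array([(u-d['cx'])/d['fx'],(v-d['cy'])/d['fy'],1.])
    return c+g*(z-c[2])/g[2]
def blobs(d,lo,hi,box,z,amin=30,k=0):
    """HSV mask inside box (u0,v0,u1,v1): centre px, area, world centre on z, long-axis angle (world)."""
    m=cv2.inRange(cv2.cvtColor(d['pixels'],cv2.COLOR_RGB2HSV),lo,hi)
    b=np.zeros_like(m);b[box[1]:box[3],box[0]:box[2]]=255;m&=b
    if k:m=cv2.morphologyEx(m,cv2.MORPH_CLOSE,np.ones((k,k)))
    out=[]
    for c in cv2.findContours(m,cv2.RETR_EXTERNAL,cv2.CHAIN_APPROX_NONE)[0]:
        if cv2.contourArea(c)<amin:continue
        p=np.array([ray(d,*q[0],z)[:2] for q in c],np.float32)
        (cx,cy),(w,h),a=cv2.minAreaRect(p)
        if w<h:w,h,a=h,w,a-90
        a=(a+90)%180-90
        u=c.reshape(-1,2).mean(0)
        out.append((u.round(),(round(cx,4),round(cy,4)),(round(w,3),round(h,3)),round(a,1)))
    return out
def tool():
    s=r.sense();x,y,zz,w=s['orientation']
    from scipy.spatial.transform import Rotation as Ro
    M=Ro.from_quat(s['orientation']).as_matrix()
    return s,M
E
python3 - <<'E'
from h import *
d=vision.get_image('top')
P=d['pixels'][:,:,::-1]
A=cv2.resize(P[175:300,112:212],None,fx=4,fy=4,interpolation=2);B=cv2.resize(P[155:280,215:315],None,fx=4,fy=4,interpolation=2)
cv2.imwrite('pics/c1.png',np.hstack([A,B]))
hs=cv2.cvtColor(d['pixels'],cv2.COLOR_RGB2HSV)
for u,v in[(161,196),(161,200),(161,204),(184,200),(172,212),(243,200),(243,214),(255,235),(270,183)]:print(u,v,hs[v,u])
print('cart',*blobs(d,(8,50,60),(30,255,255),(146,188,199,262),.035),sep='\n')
print('crate',*blobs(d,(100,120,20),(130,255,255),(310,170,410,280),.055,k=5),sep='\n')
print('line',*blobs(d,(0,0,0),(180,255,70),(228,175,310,192),.008,20),sep='\n')
E
```

```text
161 196 [ 17  72 155]
161 200 [ 30  24 168]
161 204 [ 15 129  87]
184 200 [ 39  23 174]
172 212 [135   4 134]
243 200 [ 15 123 143]
243 214 [ 16 121 129]
255 235 [ 17  98 117]
270 183 [13 50 36]
cart
(array([180., 247.]), (0.419, 0.2855), (0.06, 0.039), 80.5)
(array([158., 246.]), (0.4233, 0.3588), (0.062, 0.038), 78.7)
(array([182., 224.]), (0.4931, 0.2808), (0.058, 0.042), 84.4)
(array([159., 223.]), (0.4966, 0.3575), (0.06, 0.044), -88.3)
(array([185., 200.]), (0.5736, 0.2743), (0.058, 0.044), 89.8)
(array([161., 199.]), (0.5773, 0.3534), (0.062, 0.044), 89.8)
crate
(array([360., 223.]), (0.4951, -0.3029), (0.249, 0.171), 0.2)
line
(array([268., 183.]), (0.6384, -0.0072), (0.256, 0.006), 87.8)
```

View pics/c1.png

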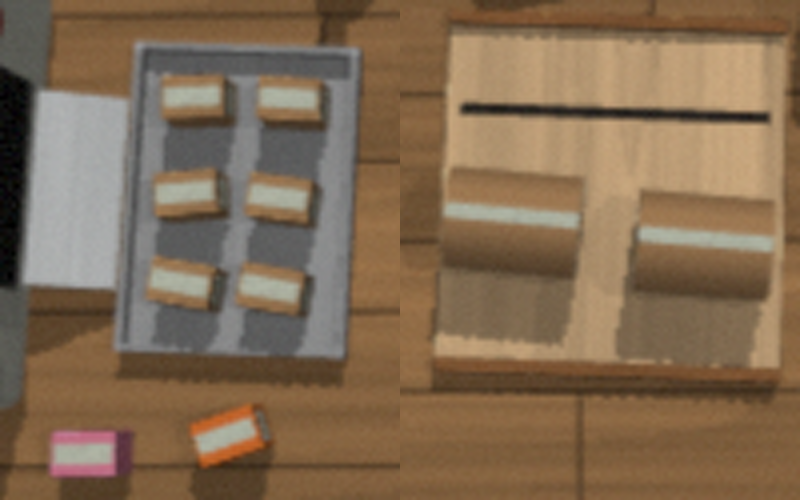

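The crop confirms it: the six plain cardboard cartons in the tray are the ones meant. Pink and orange lie outside the tray and are excluded, and so is the purple cylinder beyond the board. Next I turn the tool so the fingers close along world x, and measure the top stripes.

```bash
H="python3 -m handwheel"; 
python3 -m handwheel '[{"roll":0.12},{"roll":0.24},{"roll":0.36},{"roll":0.48},{"roll":0.6}]' -0.36 30
python3 -m handwheel '[{"roll":0.12},{"roll":0.24},{"roll":0.36},{"roll":0.48},{"roll":0.607}]'
python3 - <<'E'
from h import *
d=vision.get_image('top')
print('stripes',*blobs(d,(20,8,145),(60,45,255),(148,192,197,260),.064,8),sep='\n')
print('rollstripe',*blobs(d,(20,8,140),(100,60,255),(226,195,312,225),.088,20),sep='\n')
s,M=tool();print(s['time_s'],s['ee_pos'],M.round(3).tolist(),s['joint_positions'],s['gripper_width'])
E
```

```text
stripes
(array([179., 247.]), (0.4183, 0.2854), (0.045, 0.014), 80.5)
(array([156., 245.]), (0.4227, 0.3571), (0.044, 0.014), 78.7)
(array([181., 224.]), (0.4922, 0.2795), (0.046, 0.014), 83.5)
(array([158., 223.]), (0.4949, 0.356), (0.043, 0.013), 89.8)
(array([184., 199.]), (0.5739, 0.2728), (0.043, 0.013), 89.8)
(array([160., 198.]), (0.5759, 0.3521), (0.043, 0.01), 89.8)
rollstripe
(array([291., 214.]), (0.5189, -0.0794), (0.106, 0.012), 85.2)
(array([242., 208.]), (0.5388, 0.0777), (0.107, 0.011), 84.6)
0.2 [0.18617402 0.49064017 0.2308983 ] [[-0.935, 0.355, -0.0], [0.355, 0.935, -0.001], [0.0, -0.001, -1.0]] [ 1.06201839e+00  3.42446211e-01  1.52464798e+00  8.66325919e-06
  1.27537971e+00 -1.45970086e-01] 0.9975319186941659validation failed for argument at $[0]...
validation failed for argument at $[0]...
```

```bash
python3 -m handwheel '[{"x":0,"y":0,"z":0,"roll":0.12},{"x":0,"y":0,"z":0,"roll":0.24},{"x":0,"y":0,"z":0,"roll":0.36},{"x":0,"y":0,"z":0,"roll":0.48},{"x":0,"y":0,"z":0,"roll":0.6}]' -0.36 30
python3 -m handwheel '[{"x":0,"y":0,"z":0,"roll":0.12},{"x":0,"y":0,"z":0,"roll":0.24},{"x":0,"y":0,"z":0,"roll":0.36},{"x":0,"y":0,"z":0,"roll":0.48},{"x":0,"y":0,"z":0,"roll":0.607}]'
python3 - <<'E'
from h import *
s,M=tool();print(s['time_s'],s['ee_pos'],M.round(3).tolist(),s['joint_positions'],s['gripper_width'])
E
```

```text
time_s: 0.62
ee_pos: [0.1862, 0.4907, 0.2311]
orientation: [0.466, 0.885, -0.0, -0.0]
wrist_force: [0.3, 0.1, 0.9]
gripper_width: 0.679
finger_force: 0.0
time_s: 1.03
ee_pos: [0.1863, 0.4907, 0.2311]
orientation: [0.708, 0.706, -0.0, 0.0]
wrist_force: [0.3, -1.3, 0.0]
gripper_width: 0.677
finger_force: 0.0
1.0333 [0.18626148 0.4907322  0.23108737] [[0.003, 1.0, -0.0], [1.0, -0.003, -0.0], [-0.0, -0.0, -1.0]] [1.06196191e+00 3.42267679e-01 1.52437211e+00 1.23884242e-06
 1.27540906e+00 1.06490250e+00] 0.6765622786900887
```

```bash
python3 -m handwheel '[{"x":-2.5,"y":3,"z":0,"roll":0.04},{"x":-5,"y":6,"z":0,"roll":0.08},{"x":-7.5,"y":9,"z":0,"roll":0.12},{"x":-10,"y":12,"z":0,"roll":0.16},{"x":-12.5,"y":15,"z":0,"roll":0.16}]' | head -3
python3 - <<'E'
from h import *
s,M=tool();d=M.T@(np.array([.4183,.2854,.025])-s['ee_pos']);print(s['ee_pos'],d*100)
E
```

```text
time_s: 1.45
ee_pos: [0.3376, 0.365, 0.2313]
orientation: [0.761, 0.649, -0.0, -0.0]
[0.33763085 0.36496811 0.23126721] [-6.58341795  9.22320369 20.62616573]
```

```bash
python3 -m handwheel '[{"x":-2.2,"y":3,"z":0,"roll":0},{"x":-4.4,"y":6,"z":0,"roll":0},{"x":-6.6,"y":9.2,"z":0,"roll":0},{"x":-6.6,"y":9.2,"z":4,"roll":0},{"x":-6.6,"y":9.2,"z":8,"roll":0}]' | head -3
python3 -m handwheel '[{"x":0,"y":0,"z":4,"roll":0},{"x":0,"y":0,"z":8,"roll":0},{"x":0,"y":0,"z":10.5,"roll":0},{"x":0,"y":0,"z":12.6,"roll":0},{"x":0,"y":0,"z":12.6,"roll":0}]' 
python3 -m handwheel '[{"x":0,"y":0,"z":0,"roll":0},{"x":0,"y":0,"z":0,"roll":0},{"x":0,"y":0,"z":0,"roll":0},{"x":0,"y":0,"z":0,"roll":0},{"x":0,"y":0,"z":0,"roll":0}]' 1 40
python3 -m handwheel '[{"x":0,"y":0,"z":-3,"roll":0},{"x":0,"y":0,"z":-7,"roll":0},{"x":0,"y":0,"z":-10.5,"roll":-0.06},{"x":0,"y":0,"z":-14,"roll":-0.12},{"x":0,"y":0,"z":-14,"roll":-0.16}]'
python3 - <<'E'
from h import *
s,M=tool();print(M.round(3).tolist(), 100*(M.T@(np.array([.433,-.266,.165])-s['ee_pos'])))
d=vision.get_image('scene');A=cv2.resize(d['pixels'][170:300,290:420,::-1],None,fx=3,fy=3);w=vision.get_image('wrist')['pixels'][:,:,::-1]
cv2.imwrite('pics/g1.png',np.hstack([A,w[:390//1][:384] if 0 else cv2.resize(w,(410,390))]))
E
```

```text
time_s: 1.87
ee_pos: [0.4204, 0.2856, 0.1521]
orientation: [0.762, 0.648, 0.003, 0.001]
time_s: 2.28
ee_pos: [0.4146, 0.2853, 0.0214]
orientation: [0.76, 0.649, -0.004, -0.001]
wrist_force: [-0.8, -0.5, 0.2]
gripper_width: 0.676
finger_force: 0.0
time_s: 2.7
ee_pos: [0.4178, 0.2871, 0.0265]
orientation: [0.76, 0.65, 0.001, 0.0]
wrist_force: [0.5, -0.1, 4.1]
gripper_width: 0.417
finger_force: 41.5
time_s: 3.12
ee_pos: [0.4204, 0.2884, 0.1728]
orientation: [0.705, 0.709, 0.006, 0.002]
wrist_force: [0.6, 1.2, -0.2]
gripper_width: 0.417
finger_force: 41.0
[[-0.006, 1.0, 0.012], [1.0, 0.006, 0.006], [0.006, 0.012, -1.0]] [-55.45271434   0.9039767    0.469033  ]
```

View pics/g1.png

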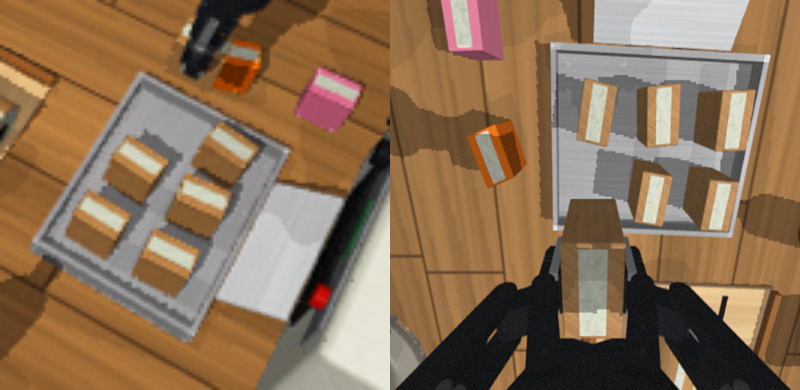

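The first carton is held (opening 35 mm) and five remain in the tray. I'll carry it to the crate.

```bash
python3 -m handwheel '[{"x":-3,"y":0,"z":0,"roll":0},{"x":-7,"y":0,"z":0,"roll":0},{"x":-11,"y":0,"z":0,"roll":0},{"x":-15,"y":0,"z":0,"roll":0},{"x":-19,"y":0,"z":0,"roll":0}]' - 60 | tail -2
python3 -m handwheel '[{"x":-4,"y":0,"z":0,"roll":0},{"x":-8,"y":0,"z":0,"roll":0},{"x":-12,"y":0.5,"z":0,"roll":0},{"x":-16,"y":1,"z":0,"roll":0},{"x":-20,"y":1.5,"z":0,"roll":0}]' | tail -2
python3 -m handwheel '[{"x":-4,"y":0,"z":0,"roll":0},{"x":-8,"y":0,"z":0,"roll":0},{"x":-12,"y":0,"z":0,"roll":0},{"x":-16,"y":0,"z":0,"roll":0},{"x":-19.5,"y":0,"z":0,"roll":0}]' | tail -2
python3 -m handwheel '[{"x":-4,"y":0,"z":0,"roll":0},{"x":-4,"y":0,"z":1,"roll":0},{"x":-4,"y":0,"z":2,"roll":0},{"x":-4,"y":0,"z":2,"roll":0},{"x":-4,"y":0,"z":2,"roll":0}]'
python3 - <<'E'
from h import *
s,M=tool();print(s['ee_pos'],M.round(3).tolist())
d=vision.get_image('wrist')
cv2.imwrite('pics/g2.png',d['pixels'][:,:,::-1])
E
```

```text
gripper_width: 0.411
finger_force: 63.6
gripper_width: 0.413
finger_force: 63.6
gripper_width: 0.416
finger_force: 63.6
time_s: 4.88
ee_pos: [0.4334, -0.3363, 0.1438]
orientation: [0.706, 0.708, 0.0, -0.002]
wrist_force: [-0.6, 0.8, -0.6]
gripper_width: 0.41
finger_force: 63.6
[ 0.4333981  -0.33626328  0.1437832 ] [[-0.003, 1.0, -0.003], [1.0, 0.003, 0.003], [0.003, -0.003, -1.0]]
```

View pics/g2.png

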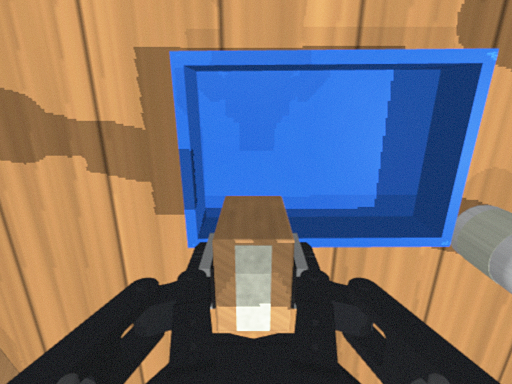

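The carton is over the near (-y) side of the crate. The rim corners in the wrist view are (172,53), (497,50), (450,245) and (190,245). I'll cast rays through them to check the crate centre.

```bash
python3 - <<'E'
from h import *
d=vision.get_image('wrist')
for u,v in[(172,53),(497,50),(450,245),(190,245)]:print(ray(d,u,v,.055).round(3))
print(-np.array(d['R']).T@d['t'])
t=vision.get_image('top')
for u,v in[(333,187),(385,186),(387,262),(335,263)]:print('top',ray(t,u,v,.055).round(3))
E
```

```text
[ 0.372 -0.223  0.055]
[ 0.62  -0.22   0.055]
[ 0.623 -0.388  0.055]
[ 0.375 -0.389  0.055]
[ 0.43433318 -0.25487976  0.28721918]
top [ 0.614 -0.22   0.055]
top [ 0.616 -0.391  0.055]
top [ 0.368 -0.386  0.055]
top [ 0.365 -0.22   0.055]
```

```bash
python3 -m handwheel '[{"x":0,"y":0.2,"z":3.5,"roll":0},{"x":0,"y":0.2,"z":7,"roll":0},{"x":0,"y":0.2,"z":10,"roll":0},{"x":0,"y":0.2,"z":11.6,"roll":0},{"x":0,"y":0.2,"z":11.6,"roll":0}]' | sed -n 2,5p
python3 -m handwheel '[{"x":0,"y":0,"z":0,"roll":0},{"x":0,"y":0,"z":0,"roll":0},{"x":0,"y":0,"z":0,"roll":0}]' -0.18 | tail -2
python3 -m handwheel '[{"x":0,"y":0,"z":-3,"roll":0},{"x":0,"y":0,"z":-7,"roll":0},{"x":0,"y":0,"z":-11,"roll":0},{"x":4,"y":0,"z":-13,"roll":0},{"x":8,"y":0,"z":-14,"roll":0}]' -0.18 | sed -n 2p
python3 -m handwheel '[{"x":4,"y":0,"z":0,"roll":0},{"x":8,"y":0,"z":0,"roll":0},{"x":12,"y":0,"z":0,"roll":0},{"x":16,"y":0,"z":0,"roll":0},{"x":20,"y":0,"z":0,"roll":0}]' -0.36| sed -n 2p
python3 -m handwheel '[{"x":4,"y":0,"z":0,"roll":0},{"x":8,"y":0,"z":0,"roll":0},{"x":12,"y":0,"z":0,"roll":0},{"x":16,"y":0,"z":0,"roll":0},{"x":20,"y":0,"z":0,"roll":0}]' | sed -n 2p
python3 -m handwheel '[{"x":4,"y":0,"z":0,"roll":0},{"x":8,"y":0,"z":0,"roll":0.04},{"x":12,"y":-0.5,"z":0,"roll":0.1},{"x":16,"y":-1,"z":0,"roll":0.16},{"x":20,"y":-1.3,"z":0,"roll":0.18}]' | sed -n 2,3p
python3 - <<'E'
from h import *
s,M=tool();print(100*(M.T@(np.array([.4227,.3571,.025])-s['ee_pos'])))
d=vision.get_image('scene');cv2.imwrite('pics/s3.png',d['pixels'][:,:,::-1])
d=vision.get_image('top')
print('stripes',*blobs(d,(20,8,145),(60,45,255),(148,192,197,260),.064,8),sep='\n')
print('stripes crate',*blobs(d,(20,8,145),(60,45,255),(337,190,384,258),.062,8),sep='\n')
E
```

```text
ee_pos: [0.4354, -0.3366, 0.027]
orientation: [0.706, 0.709, 0.0, -0.002]
wrist_force: [-0.2, 0.7, -0.7]
gripper_width: 0.413
gripper_width: 0.591
finger_force: 0.0
ee_pos: [0.4373, -0.2625, 0.1731]
ee_pos: [0.4352, -0.059, 0.17]
ee_pos: [0.4346, 0.1414, 0.17]
ee_pos: [0.4204, 0.3415, 0.17]
orientation: [0.768, 0.641, 0.001, 0.0]
[ 1.55707948 -0.0711477  14.50568667]
stripes
(array([159., 246.]), (0.4207, 0.3476), (0.025, 0.014), 80.5)
(array([181., 224.]), (0.4922, 0.2792), (0.047, 0.015), 82.7)
(array([160., 222.]), (0.4965, 0.3479), (0.027, 0.01), 89.8)
(array([184., 199.]), (0.5739, 0.2728), (0.043, 0.013), 89.8)
(array([160., 198.]), (0.5759, 0.3521), (0.043, 0.01), 89.8)
stripes crate
(array([372., 241.]), (0.4348, -0.3411), (0.042, 0.013), 89.9)
```

View pics/s3.png

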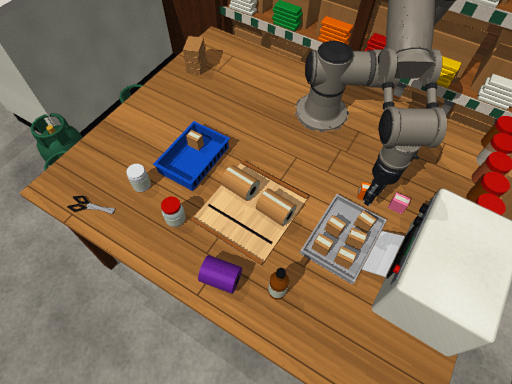

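The first carton stands upright in the crate at (193,140) in the scene view, and the top view puts it at world (0.435, -0.341). The other five are unmoved. Next is cycle 2.

```bash
python3 -m handwheel '[{"x":1.5,"y":0,"z":3,"roll":0},{"x":1.5,"y":0,"z":7,"roll":0},{"x":1.5,"y":0,"z":11,"roll":0},{"x":1.5,"y":0,"z":14.3,"roll":0},{"x":1.5,"y":0,"z":14.3,"roll":0}]' | sed -n 2,5p
python3 -m handwheel '[{"x":0,"y":0,"z":0,"roll":0},{"x":0,"y":0,"z":0,"roll":0},{"x":0,"y":0,"z":0,"roll":0},{"x":0,"y":0,"z":0,"roll":0},{"x":0,"y":0,"z":0,"roll":0}]' 1 60 | tail -5
python3 -m handwheel '[{"x":0,"y":0,"z":-3,"roll":0},{"x":0,"y":0,"z":-7,"roll":0},{"x":0,"y":0,"z":-11,"roll":-0.06},{"x":0,"y":0,"z":-14,"roll":-0.12},{"x":0,"y":0,"z":-14,"roll":-0.18}]' | tail -5
python3 -m handwheel '[{"x":-4,"y":0,"z":0,"roll":0},{"x":-8,"y":0,"z":0,"roll":0},{"x":-12,"y":0,"z":0,"roll":0},{"x":-16,"y":0,"z":0,"roll":0},{"x":-20,"y":0.5,"z":0,"roll":0}]' | tail -2
python3 -m handwheel '[{"x":-4,"y":0,"z":0,"roll":0},{"x":-8,"y":0,"z":0,"roll":0},{"x":-12,"y":0,"z":0,"roll":0},{"x":-16,"y":0,"z":0,"roll":0},{"x":-20,"y":0.6,"z":0,"roll":0}]' | tail -2
python3 -m handwheel '[{"x":-4,"y":0,"z":0,"roll":0},{"x":-8,"y":0,"z":0,"roll":0},{"x":-12,"y":0,"z":0,"roll":0},{"x":-16,"y":0,"z":0,"roll":0},{"x":-20,"y":0,"z":0,"roll":0}]'
python3 - <<'E'
from h import *
s,M=tool();print(100*(M.T@(np.array([.434,-.264,.028])-s['ee_pos'])),M.round(3).tolist())
E
```

```text
ee_pos: [0.4203, 0.3514, 0.0206]
orientation: [0.767, 0.642, -0.005, -0.001]
wrist_force: [-1.0, -0.4, 0.6]
gripper_width: 0.678
ee_pos: [0.4251, 0.3548, 0.0281]
orientation: [0.767, 0.642, 0.002, 0.0]
wrist_force: [-0.2, -1.4, 8.3]
gripper_width: 0.411
finger_force: 60.7
ee_pos: [0.4268, 0.3561, 0.1738]
orientation: [0.705, 0.709, 0.007, 0.002]
wrist_force: [1.8, 1.0, -0.5]
gripper_width: 0.417
finger_force: 60.1
gripper_width: 0.412
finger_force: 60.1
gripper_width: 0.413
finger_force: 60.1
time_s: 9.97
ee_pos: [0.4362, -0.2481, 0.1667]
orientation: [0.706, 0.708, 0.0, 0.001]
wrist_force: [0.9, 0.7, -0.8]
gripper_width: 0.414
finger_force: 60.1
[-1.57973795 -0.24358889 13.87327813] [[-0.003, 1.0, 0.002], [1.0, 0.003, -0.001], [-0.001, 0.002, -1.0]]
```

```bash
python3 -m handwheel '[{"x":-1.6,"y":-0.1,"z":3,"roll":0},{"x":-1.6,"y":-0.1,"z":7,"roll":0},{"x":-1.6,"y":-0.1,"z":11,"roll":0},{"x":-1.6,"y":-0.1,"z":13.8,"roll":0},{"x":-1.6,"y":-0.1,"z":13.8,"roll":0}]' | sed -n 2,5p
python3 -m handwheel '[{"x":0,"y":0,"z":0,"roll":0},{"x":0,"y":0,"z":0,"roll":0},{"x":0,"y":0,"z":0,"roll":0}]' -0.18 | tail -2
python3 -m handwheel '[{"x":0,"y":0,"z":-3,"roll":0},{"x":0,"y":0,"z":-7,"roll":0},{"x":0,"y":0,"z":-11,"roll":0},{"x":3,"y":0.5,"z":-13,"roll":0},{"x":6,"y":1,"z":-14,"roll":0}]' -0.18 | sed -n 2p
python3 -m handwheel '[{"x":4,"y":1,"z":0,"roll":0},{"x":8,"y":2,"z":0,"roll":0},{"x":12,"y":3,"z":0,"roll":0},{"x":16,"y":3.5,"z":0,"roll":0},{"x":20,"y":4,"z":0,"roll":0}]' -0.36| sed -n 2p
python3 -m handwheel '[{"x":4,"y":0,"z":0,"roll":0},{"x":8,"y":0.5,"z":0,"roll":0},{"x":12,"y":0.7,"z":0,"roll":0},{"x":16,"y":0.7,"z":0,"roll":0},{"x":20,"y":0.7,"z":0,"roll":0}]' | sed -n 2p
python3 -m handwheel '[{"x":4,"y":0,"z":0,"roll":0.05},{"x":7,"y":0,"z":0,"roll":0.11},{"x":8.3,"y":0,"z":1,"roll":0.11},{"x":8.3,"y":0,"z":3,"roll":0.11},{"x":8.3,"y":0,"z":3,"roll":0.11}]' | sed -n 2,3p
python3 - <<'E'
from h import *
s,M=tool();print(100*(M.T@(np.array([.4922,.2794,.025])-s['ee_pos'])))
d=vision.get_image('top')
print('stripes',*blobs(d,(20,8,145),(60,45,255),(148,192,197,260),.064,8),sep='\n')
print('stripes crate',*blobs(d,(20,8,145),(60,45,255),(337,190,384,258),.062,8),sep='\n')
E
```

```text
ee_pos: [0.4344, -0.2613, 0.0245]
orientation: [0.706, 0.708, -0.0, -0.002]
wrist_force: [-1.3, 0.4, -0.8]
gripper_width: 0.421
gripper_width: 0.589
finger_force: 0.0
ee_pos: [0.4471, -0.2032, 0.1727]
ee_pos: [0.4851, 0.0002, 0.1693]
ee_pos: [0.4911, 0.2005, 0.1693]
ee_pos: [0.4889, 0.2811, 0.1352]
orientation: [0.743, 0.669, -0.002, -0.001]
[-0.11267421  0.38915314 11.01728957]
stripes
(array([186., 199.]), (0.5739, 0.2646), (0.027, 0.013), 89.8)
stripes crate
(array([347., 242.]), (0.4333, -0.259), (0.045, 0.01), 89.9)
(array([372., 241.]), (0.4348, -0.3411), (0.042, 0.013), 89.9)
```

```bash
python3 -m handwheel '[{"x":0,"y":0.2,"z":3,"roll":0},{"x":0,"y":0.2,"z":7,"roll":0},{"x":0,"y":0.2,"z":10,"roll":0},{"x":0,"y":0.2,"z":11.2,"roll":0},{"x":0,"y":0.2,"z":11.2,"roll":0}]' | sed -n 2,5p
python3 -m handwheel '[{"x":0,"y":0,"z":0,"roll":0},{"x":0,"y":0,"z":0,"roll":0},{"x":0,"y":0,"z":0,"roll":0},{"x":0,"y":0,"z":0,"roll":0},{"x":0,"y":0,"z":0,"roll":0}]' 1 60 | tail -5
python3 -m handwheel '[{"x":0,"y":0,"z":-3,"roll":0},{"x":0,"y":0,"z":-7,"roll":0},{"x":0,"y":0,"z":-11,"roll":-0.06},{"x":0,"y":0,"z":-14,"roll":-0.11},{"x":0,"y":0,"z":-14,"roll":-0.11}]' | tail -5
python3 -m handwheel '[{"x":-4,"y":0,"z":0,"roll":0},{"x":-8,"y":0,"z":0,"roll":0},{"x":-12,"y":0,"z":0,"roll":0},{"x":-16,"y":0,"z":0,"roll":0},{"x":-20,"y":0,"z":0,"roll":0}]' | tail -2
python3 -m handwheel '[{"x":-4,"y":0,"z":0,"roll":0},{"x":-8,"y":0,"z":0,"roll":0},{"x":-12,"y":0,"z":0,"roll":0},{"x":-16,"y":0,"z":0,"roll":0},{"x":-20,"y":0,"z":0,"roll":0}]' | tail -2
python3 -m handwheel '[{"x":-4,"y":0,"z":0,"roll":0},{"x":-8,"y":0,"z":0,"roll":0},{"x":-12,"y":0,"z":0,"roll":0},{"x":-16,"y":0,"z":0,"roll":0},{"x":-20,"y":0.3,"z":0,"roll":0}]'
python3 - <<'E'
from h import *
s,M=tool();print(100*(M.T@(np.array([.496,-.341,.028])-s['ee_pos'])),M.round(3).tolist())
E
```

```text
ee_pos: [0.4917, 0.2792, 0.0237]
orientation: [0.744, 0.668, -0.002, -0.001]
wrist_force: [-0.7, 0.2, 1.6]
gripper_width: 0.682
ee_pos: [0.4944, 0.2813, 0.0278]
orientation: [0.744, 0.668, 0.002, 0.001]
wrist_force: [0.9, -1.9, 7.1]
gripper_width: 0.411
finger_force: 60.5
ee_pos: [0.4962, 0.2825, 0.1736]
orientation: [0.705, 0.709, 0.006, 0.003]
wrist_force: [1.2, 0.7, -0.3]
gripper_width: 0.414
finger_force: 60.1
gripper_width: 0.414
finger_force: 60.0
gripper_width: 0.412
finger_force: 60.0
time_s: 14.85
ee_pos: [0.4969, -0.3208, 0.1659]
orientation: [0.706, 0.708, 0.0, -0.0]
wrist_force: [0.9, 0.4, -0.6]
gripper_width: 0.414
finger_force: 60.0
[-2.02046736 -0.09550015 13.78667445] [[-0.002, 1.0, 0.0], [1.0, 0.002, 0.0], [0.0, 0.0, -1.0]]
```

```bash
python3 -m handwheel '[{"x":-2,"y":0,"z":3,"roll":0},{"x":-2,"y":0,"z":7,"roll":0},{"x":-2,"y":0,"z":11,"roll":0},{"x":-2,"y":0,"z":13.7,"roll":0},{"x":-2,"y":0,"z":13.7,"roll":0}]' | sed -n 2,5p
python3 -m handwheel '[{"x":0,"y":0,"z":0,"roll":0},{"x":0,"y":0,"z":0,"roll":0},{"x":0,"y":0,"z":0,"roll":0}]' -0.18 | tail -2
python3 -m handwheel '[{"x":0,"y":0,"z":-3,"roll":0},{"x":0,"y":0,"z":-7,"roll":0},{"x":0,"y":0,"z":-11,"roll":0},{"x":4,"y":0,"z":-13,"roll":0},{"x":8,"y":0,"z":-14,"roll":0}]' -0.18 | sed -n 2p
python3 -m handwheel '[{"x":4,"y":0,"z":0,"roll":0},{"x":8,"y":0,"z":0,"roll":0},{"x":12,"y":0,"z":0,"roll":0},{"x":16,"y":0,"z":0,"roll":0},{"x":20,"y":0,"z":0,"roll":0}]' -0.36| sed -n 2p
python3 -m handwheel '[{"x":4,"y":0,"z":0,"roll":0},{"x":8,"y":0,"z":0,"roll":0},{"x":12,"y":0,"z":0,"roll":0},{"x":16,"y":0,"z":0,"roll":0},{"x":20,"y":0,"z":0,"roll":0}]' | sed -n 2p
python3 - <<'E'
from h import *
d=vision.get_image('top')
print('stripes',*blobs(d,(20,8,145),(60,45,255),(148,192,197,260),.064,8),sep='\n')
print('stripes crate',*blobs(d,(20,8,145),(60,45,255),(337,190,384,258),.062,8),sep='\n')
print('rollstripe',*blobs(d,(20,8,140),(100,60,255),(226,195,312,225),.088,20),sep='\n')
E
python3 -m handwheel '[{"x":4,"y":0,"z":0,"roll":0},{"x":8,"y":0,"z":0,"roll":0},{"x":12,"y":0,"z":0,"roll":0},{"x":16,"y":0,"z":0,"roll":0},{"x":20,"y":0,"z":0,"roll":0}]' | sed -n 2p
python3 - <<'E'
from h import *
s,M=tool();print(100*(M.T@(np.array([.4957,.355,.025])-s['ee_pos'])))
E
```

```text
ee_pos: [0.4962, -0.3383, 0.0252]
orientation: [0.706, 0.708, -0.0, -0.002]
wrist_force: [-0.8, -0.6, -0.3]
gripper_width: 0.413
gripper_width: 0.59
finger_force: 0.0
ee_pos: [0.4989, -0.2633, 0.1724]
ee_pos: [0.4967, -0.0596, 0.169]
ee_pos: [0.4961, 0.1407, 0.1691]
stripes
(array([158., 223.]), (0.4949, 0.356), (0.043, 0.013), 89.8)
(array([160., 198.]), (0.5759, 0.3521), (0.043, 0.01), 89.8)
stripes crate
(array([347., 242.]), (0.4333, -0.259), (0.045, 0.01), 89.9)
(array([372., 241.]), (0.4348, -0.3397), (0.045, 0.013), 89.9)
(array([371., 222.]), (0.4964, -0.3403), (0.042, 0.013), 89.8)
rollstripe
(array([291., 214.]), (0.5189, -0.0795), (0.106, 0.012), 85.2)
(array([250., 209.]), (0.5365, 0.0551), (0.062, 0.011), 85.0)
ee_pos: [0.4955, 0.3407, 0.1691]
[1.42265395e+00 6.20387583e-03 1.44069956e+01]
```

```bash
python3 -m handwheel '[{"x":1.4,"y":0,"z":3,"roll":0},{"x":1.4,"y":0,"z":7,"roll":0},{"x":1.4,"y":0,"z":11,"roll":0},{"x":1.4,"y":0,"z":14.2,"roll":0},{"x":1.4,"y":0,"z":14.2,"roll":0}]' | sed -n 2,5p
python3 -m handwheel '[{"x":0,"y":0,"z":0,"roll":0},{"x":0,"y":0,"z":0,"roll":0},{"x":0,"y":0,"z":0,"roll":0},{"x":0,"y":0,"z":0,"roll":0},{"x":0,"y":0,"z":0,"roll":0}]' 1 60 | tail -5
python3 -m handwheel '[{"x":0,"y":0,"z":-3,"roll":0},{"x":0,"y":0,"z":-7,"roll":0},{"x":0,"y":0,"z":-11,"roll":0},{"x":0,"y":0,"z":-14,"roll":0},{"x":0,"y":0,"z":-14,"roll":0}]' | tail -5
python3 -m handwheel '[{"x":-4,"y":0,"z":0,"roll":0},{"x":-8,"y":0,"z":0,"roll":0},{"x":-12,"y":0,"z":0,"roll":0},{"x":-16,"y":0,"z":0,"roll":0},{"x":-20,"y":0,"z":0,"roll":0}]' | tail -2
python3 -m handwheel '[{"x":-4,"y":0,"z":0,"roll":0},{"x":-8,"y":0,"z":0,"roll":0},{"x":-12,"y":0,"z":0,"roll":0},{"x":-16,"y":0,"z":0,"roll":0},{"x":-20,"y":0,"z":0,"roll":0}]' | tail -2
python3 -m handwheel '[{"x":-4,"y":0,"z":0,"roll":0},{"x":-8,"y":0,"z":0,"roll":0},{"x":-12,"y":0,"z":0,"roll":0},{"x":-16,"y":0,"z":0,"roll":0},{"x":-20,"y":0,"z":0,"roll":0}]'
python3 - <<'E'
from h import *
s,M=tool();print(100*(M.T@(np.array([.496,-.263,.028])-s['ee_pos'])),M.round(3).tolist())
E
```

```text
ee_pos: [0.4917, 0.3507, 0.02]
orientation: [0.706, 0.708, -0.005, -0.002]
wrist_force: [-1.3, -1.4, -1.2]
gripper_width: 0.678
ee_pos: [0.4969, 0.3532, 0.0283]
orientation: [0.706, 0.708, 0.002, 0.001]
wrist_force: [-0.6, -0.2, 6.0]
gripper_width: 0.417
finger_force: 59.3
ee_pos: [0.4989, 0.3544, 0.1746]
orientation: [0.706, 0.708, 0.007, 0.002]
wrist_force: [2.2, 0.8, -0.5]
gripper_width: 0.419
finger_force: 58.8
gripper_width: 0.42
finger_force: 58.8
gripper_width: 0.422
finger_force: 58.8
time_s: 19.73
ee_pos: [0.497, -0.2495, 0.1664]
orientation: [0.706, 0.708, 0.0, 0.0]
wrist_force: [0.9, -0.0, -0.9]
gripper_width: 0.422
finger_force: 58.8
[-1.34875795 -0.11853254 13.84081885] [[-0.003, 1.0, 0.001], [1.0, 0.003, -0.0], [-0.0, 0.001, -1.0]]
```

```bash
python3 -m handwheel '[{"x":-1.3,"y":0,"z":3,"roll":0},{"x":-1.3,"y":0,"z":7,"roll":0},{"x":-1.3,"y":0,"z":11,"roll":0},{"x":-1.3,"y":0,"z":13.7,"roll":0},{"x":-1.3,"y":0,"z":13.7,"roll":0}]' | sed -n 2,5p
python3 -m handwheel '[{"x":0,"y":0,"z":0,"roll":0},{"x":0,"y":0,"z":0,"roll":0},{"x":0,"y":0,"z":0,"roll":0}]' -0.18 | tail -2
python3 -m handwheel '[{"x":0,"y":0,"z":-3,"roll":0},{"x":0,"y":0,"z":-7,"roll":0},{"x":0,"y":0,"z":-11,"roll":0},{"x":3,"y":1,"z":-13,"roll":0},{"x":6,"y":2,"z":-14,"roll":0}]' -0.18 | sed -n 2p
python3 -m handwheel '[{"x":4,"y":1,"z":0,"roll":0},{"x":8,"y":2,"z":0,"roll":0},{"x":12,"y":3,"z":0,"roll":0},{"x":16,"y":4,"z":0,"roll":0},{"x":20,"y":5,"z":0,"roll":0}]' -0.36| sed -n 2p
python3 -m handwheel '[{"x":4,"y":0.8,"z":0,"roll":0},{"x":8,"y":0.8,"z":0,"roll":0},{"x":12,"y":0.8,"z":0,"roll":0},{"x":16,"y":0.8,"z":0,"roll":0},{"x":20,"y":0.8,"z":0,"roll":0}]' | sed -n 2p
python3 -m handwheel '[{"x":4,"y":0,"z":0,"roll":0},{"x":7,"y":0,"z":0,"roll":0},{"x":7,"y":0,"z":0,"roll":0},{"x":7,"y":0,"z":0,"roll":0}]' | sed -n 2p
python3 - <<'E'
from h import *
s,M=tool();print(100*(M.T@(np.array([.574,.2728,.025])-s['ee_pos'])))
d=vision.get_image('scene');cv2.imwrite('pics/s4.png',d['pixels'][100:320,120:420,::-1].repeat(2,0).repeat(2,1))
E
```

```text
ee_pos: [0.496, -0.2598, 0.0254]
orientation: [0.706, 0.708, -0.0, -0.002]
wrist_force: [-0.9, -1.2, 0.1]
gripper_width: 0.416
gripper_width: 0.589
finger_force: 0.0
ee_pos: [0.519, -0.2018, 0.1742]
ee_pos: [0.5671, 0.0018, 0.1704]
ee_pos: [0.574, 0.202, 0.1703]
ee_pos: [0.5735, 0.2715, 0.1697]
[ 0.12719983  0.03674931 14.47158786]
```

View pics/s4.png

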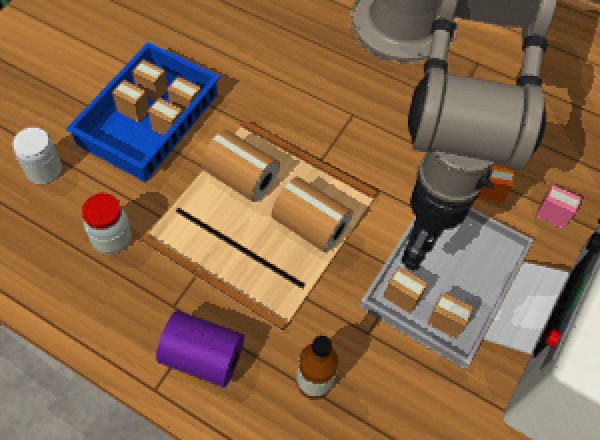

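The picture shows four cartons upright in the crate and two left in the tray, at crop (405,290) and (452,312). The gripper is above the first of these.

```bash
python3 -m handwheel '[{"x":0,"y":0,"z":3,"roll":0},{"x":0,"y":0,"z":7,"roll":0},{"x":0,"y":0,"z":11,"roll":0},{"x":0,"y":0,"z":14.2,"roll":0},{"x":0,"y":0,"z":14.2,"roll":0}]' | sed -n 2,5p
python3 -m handwheel '[{"x":0,"y":0,"z":0,"roll":0},{"x":0,"y":0,"z":0,"roll":0},{"x":0,"y":0,"z":0,"roll":0},{"x":0,"y":0,"z":0,"roll":0},{"x":0,"y":0,"z":0,"roll":0}]' 1 60 | tail -5
python3 -m handwheel '[{"x":0,"y":0,"z":-3,"roll":0},{"x":0,"y":0,"z":-7,"roll":0},{"x":0,"y":0,"z":-11,"roll":0},{"x":0,"y":0,"z":-14,"roll":0},{"x":0,"y":0,"z":-14,"roll":0}]' | tail -5
python3 -m handwheel '[{"x":-4,"y":0,"z":0,"roll":0},{"x":-8,"y":0,"z":0,"roll":0},{"x":-12,"y":-0.5,"z":0,"roll":0},{"x":-16,"y":-1,"z":0,"roll":0},{"x":-20,"y":-1.5,"z":0,"roll":0}]' | tail -2
python3 -m handwheel '[{"x":-4,"y":0,"z":0,"roll":0},{"x":-8,"y":0,"z":0,"roll":0},{"x":-12,"y":0,"z":0,"roll":0},{"x":-16,"y":0,"z":0,"roll":0},{"x":-20,"y":0,"z":0,"roll":0}]' | tail -2
python3 -m handwheel '[{"x":-4,"y":0,"z":0,"roll":0},{"x":-8,"y":0,"z":0,"roll":0},{"x":-12,"y":0,"z":0,"roll":0},{"x":-16,"y":0,"z":0,"roll":0},{"x":-20,"y":0,"z":0,"roll":0}]'
python3 - <<'E'
from h import *
s,M=tool();print(100*(M.T@(np.array([.559,-.341,.028])-s['ee_pos'])),M.round(3).tolist())
E
```

```text
ee_pos: [0.57, 0.2664, 0.0207]
orientation: [0.707, 0.707, -0.006, -0.003]
wrist_force: [-2.1, 0.2, -0.7]
gripper_width: 0.683
ee_pos: [0.5753, 0.2701, 0.0295]
orientation: [0.706, 0.708, 0.002, 0.001]
wrist_force: [-0.9, -0.6, 5.2]
gripper_width: 0.417
finger_force: 60.3
ee_pos: [0.5773, 0.2712, 0.1759]
orientation: [0.706, 0.708, 0.007, 0.003]
wrist_force: [1.3, -0.4, -0.2]
gripper_width: 0.413
finger_force: 59.7
gripper_width: 0.418
finger_force: 59.6
gripper_width: 0.418
finger_force: 59.6
time_s: 24.53
ee_pos: [0.5603, -0.3321, 0.1673]
orientation: [0.706, 0.708, 0.0, 0.0]
wrist_force: [1.1, -0.6, -0.3]
gripper_width: 0.417
finger_force: 59.6
[-0.88920477 -0.14313248 13.92850874] [[-0.003, 1.0, 0.0], [1.0, 0.003, -0.0], [-0.0, 0.0, -1.0]]
```

```bash
python3 -m handwheel '[{"x":-0.9,"y":-0.1,"z":3,"roll":0},{"x":-0.9,"y":-0.1,"z":7,"roll":0},{"x":-0.9,"y":-0.1,"z":11,"roll":0},{"x":-0.9,"y":-0.1,"z":13.7,"roll":0},{"x":-0.9,"y":-0.1,"z":13.7,"roll":0}]' | sed -n 2,5p
python3 -m handwheel '[{"x":0,"y":0,"z":0,"roll":0},{"x":0,"y":0,"z":0,"roll":0},{"x":0,"y":0,"z":0,"roll":0}]' -0.18 | tail -2
python3 -m handwheel '[{"x":0,"y":0,"z":-3,"roll":0},{"x":0,"y":0,"z":-7,"roll":0},{"x":0,"y":0,"z":-11,"roll":0},{"x":4,"y":0,"z":-13,"roll":0},{"x":8,"y":0,"z":-14,"roll":0}]' -0.18 | sed -n 2p
python3 -m handwheel '[{"x":4,"y":0,"z":0,"roll":0},{"x":8,"y":0.5,"z":0,"roll":0},{"x":12,"y":1,"z":0,"roll":0},{"x":16,"y":1.6,"z":0,"roll":0},{"x":20,"y":1.6,"z":0,"roll":0}]' -0.36| sed -n 2p
python3 -m handwheel '[{"x":4,"y":0,"z":0,"roll":0},{"x":8,"y":0,"z":0,"roll":0},{"x":12,"y":0,"z":0,"roll":0},{"x":16,"y":0,"z":0,"roll":0},{"x":20,"y":0,"z":0,"roll":0}]' | sed -n 2p
python3 - <<'E'
from h import *
d=vision.get_image('top')
print('stripes',*blobs(d,(20,8,145),(60,45,255),(148,192,197,260),.064,8),sep='\n')
print('stripes crate',*blobs(d,(20,8,145),(60,45,255),(337,190,384,258),.062,8),sep='\n')
E
python3 -m handwheel '[{"x":4,"y":0,"z":0,"roll":0},{"x":8,"y":0,"z":0,"roll":0},{"x":12,"y":0,"z":0,"roll":0},{"x":16,"y":0,"z":0,"roll":0},{"x":20,"y":0,"z":0,"roll":0}]' | sed -n 2p
python3 - <<'E'
from h import *
s,M=tool();print(100*(M.T@(np.array([.5755,.3521,.025])-s['ee_pos'])))
E
```

```text
ee_pos: [0.5583, -0.3385, 0.0261]
orientation: [0.706, 0.708, -0.0, -0.002]
wrist_force: [-0.9, -0.0, -0.4]
gripper_width: 0.415
gripper_width: 0.583
finger_force: 0.0
ee_pos: [0.5608, -0.2637, 0.1742]
ee_pos: [0.5757, -0.0597, 0.1707]
ee_pos: [0.5742, 0.1405, 0.1706]
stripes
(array([160., 198.]), (0.5759, 0.3521), (0.043, 0.01), 89.8)
stripes crate
(array([368., 252.]), (0.3979, -0.3268), (0.042, 0.01), 89.9)
(array([347., 241.]), (0.4333, -0.2591), (0.045, 0.01), 89.9)
(array([346., 222.]), (0.495, -0.2594), (0.042, 0.01), 89.8)
(array([371., 222.]), (0.4964, -0.3403), (0.042, 0.013), 89.8)
(array([369., 204.]), (0.5571, -0.3363), (0.043, 0.01), 89.8)
ee_pos: [0.5736, 0.3402, 0.1706]
[ 1.18054819  0.16815618 14.5591406 ]
```

The first carton was knocked from (0.435, -0.340) to (0.398, -0.327), but it is still in the crate. Now the last one.

```bash
python3 -m handwheel '[{"x":1.2,"y":0.1,"z":3,"roll":0},{"x":1.2,"y":0.1,"z":7,"roll":0},{"x":1.2,"y":0.1,"z":11,"roll":0},{"x":1.2,"y":0.1,"z":14.2,"roll":0},{"x":1.2,"y":0.1,"z":14.2,"roll":0}]' | sed -n 2,5p
python3 -m handwheel '[{"x":0,"y":0,"z":0,"roll":0},{"x":0,"y":0,"z":0,"roll":0},{"x":0,"y":0,"z":0,"roll":0},{"x":0,"y":0,"z":0,"roll":0},{"x":0,"y":0,"z":0,"roll":0}]' 1 60 | tail -5
python3 -m handwheel '[{"x":0,"y":0,"z":-3,"roll":0},{"x":0,"y":0,"z":-7,"roll":0},{"x":0,"y":0,"z":-11,"roll":0},{"x":0,"y":0,"z":-14,"roll":0},{"x":0,"y":0,"z":-14,"roll":0}]' | tail -5
python3 -m handwheel '[{"x":-4,"y":0,"z":0,"roll":0},{"x":-8,"y":0,"z":0,"roll":0},{"x":-12,"y":-0.5,"z":0,"roll":0},{"x":-16,"y":-1,"z":0,"roll":0},{"x":-20,"y":-1.6,"z":0,"roll":0}]' | tail -2
python3 -m handwheel '[{"x":-4,"y":0,"z":0,"roll":0},{"x":-8,"y":0,"z":0,"roll":0},{"x":-12,"y":0,"z":0,"roll":0},{"x":-16,"y":0,"z":0,"roll":0},{"x":-20,"y":0,"z":0,"roll":0}]' | tail -2
python3 -m handwheel '[{"x":-4,"y":0,"z":0,"roll":0},{"x":-8,"y":0,"z":0,"roll":0},{"x":-12,"y":0,"z":0,"roll":0},{"x":-16,"y":0,"z":0,"roll":0},{"x":-20,"y":0,"z":0,"roll":0}]'
python3 - <<'E'
from h import *
s,M=tool();print(100*(M.T@(np.array([.558,-.263,.028])-s['ee_pos'])),M.round(3).tolist())
E
```

```text
ee_pos: [0.5704, 0.3485, 0.0205]
orientation: [0.706, 0.708, -0.006, -0.002]
wrist_force: [-1.3, -0.8, -0.5]
gripper_width: 0.684
ee_pos: [0.5761, 0.3509, 0.0301]
orientation: [0.706, 0.708, 0.002, 0.001]
wrist_force: [0.3, -1.0, 5.9]
gripper_width: 0.41
finger_force: 61.3
ee_pos: [0.578, 0.3519, 0.1769]
orientation: [0.706, 0.708, 0.007, 0.003]
wrist_force: [0.8, -0.8, -0.2]
gripper_width: 0.418
finger_force: 60.6
gripper_width: 0.414
finger_force: 60.6
gripper_width: 0.409
finger_force: 60.6
time_s: 29.42
ee_pos: [0.56, -0.2517, 0.1677]
orientation: [0.706, 0.708, 0.0, 0.0]
wrist_force: [0.2, -0.5, -1.1]
gripper_width: 0.414
finger_force: 60.6
[-1.12864665 -0.21540031 13.97144279] [[-0.003, 1.0, 0.001], [1.0, 0.003, -0.0], [-0.0, 0.001, -1.0]]
```

```bash
python3 -m handwheel '[{"x":-1.1,"y":-0.1,"z":3,"roll":0},{"x":-1.1,"y":-0.1,"z":7,"roll":0},{"x":-1.1,"y":-0.1,"z":11,"roll":0},{"x":-1.1,"y":-0.1,"z":13.7,"roll":0},{"x":-1.1,"y":-0.1,"z":13.7,"roll":0}]' | sed -n 2,5p
python3 -m handwheel '[{"x":0,"y":0,"z":0,"roll":0},{"x":0,"y":0,"z":0,"roll":0},{"x":0,"y":0,"z":0,"roll":0}]' -0.18 | tail -2
python3 -m handwheel '[{"x":0,"y":0,"z":-3,"roll":0},{"x":0,"y":0,"z":-7,"roll":0},{"x":0,"y":0,"z":-11,"roll":0},{"x":0,"y":0,"z":-14,"roll":0},{"x":3,"y":-2,"z":-14,"roll":0}]' -0.18 | sed -n 2p
python3 -m handwheel '[{"x":3,"y":-2,"z":0,"roll":0},{"x":6,"y":-4,"z":0,"roll":0},{"x":9,"y":-6,"z":0,"roll":0},{"x":12,"y":-8,"z":0,"roll":0},{"x":15.5,"y":-8.8,"z":0,"roll":0}]' | sed -n 2p
python3 -m handwheel '[{"x":0,"y":0,"z":0,"roll":0.12},{"x":0,"y":0,"z":0,"roll":0.24},{"x":0,"y":0,"z":0,"roll":0.36},{"x":0,"y":0,"z":0,"roll":0.48},{"x":0,"y":0,"z":0,"roll":0.6}]' | sed -n 2,3p
python3 -m handwheel '[{"x":0,"y":0,"z":0,"roll":0.12},{"x":0,"y":0,"z":0,"roll":0.24},{"x":0,"y":0,"z":0,"roll":0.36},{"x":0,"y":0,"z":0,"roll":0.48},{"x":0,"y":0,"z":0,"roll":0.6}]' | sed -n 2,3p
python3 -m handwheel '[{"x":0,"y":0,"z":0,"roll":0.11},{"x":0,"y":0,"z":0,"roll":0.22},{"x":0,"y":0,"z":0,"roll":0.32},{"x":0,"y":0,"z":0,"roll":0.409},{"x":0,"y":0,"z":0,"roll":0.409}]'
python3 - <<'E'
from h import *
s,M=tool();print(s['ee_pos'],M.round(3).tolist(),s['joint_positions'])
w=vision.get_image('wrist');t=vision.get_image('top')
print('stripes crate',*blobs(t,(20,8,145),(60,45,255),(337,190,384,258),.062,8),sep='\n')
print('rollstripe',*blobs(t,(20,8,140),(100,60,255),(226,195,312,225),.088,20),sep='\n')
cv2.imwrite('pics/r1.png',w['pixels'][:,:,::-1])
E
```

```text
ee_pos: [0.5581, -0.2604, 0.0271]
orientation: [0.706, 0.708, -0.0, -0.002]
wrist_force: [-0.2, 0.7, -0.1]
gripper_width: 0.413
gripper_width: 0.586
finger_force: 0.0
ee_pos: [0.5456, -0.2368, 0.1792]
ee_pos: [0.4487, -0.0751, 0.1711]
ee_pos: [0.4512, -0.0759, 0.1712]
orientation: [0.885, 0.465, 0.001, 0.001]
ee_pos: [0.4512, -0.076, 0.1712]
orientation: [0.983, 0.183, 0.001, 0.0]
time_s: 32.17
ee_pos: [0.4512, -0.076, 0.1711]
orientation: [1.0, -0.019, 0.001, 0.0]
wrist_force: [-0.2, -0.1, -0.3]
gripper_width: 0.584
finger_force: 0.0
[ 0.45116784 -0.07601206  0.17111097] [[0.999, -0.038, 0.002], [-0.038, -0.999, -0.0], [0.002, 0.0, -1.0]] [-3.34751344e-01  2.82152490e-01  1.79404616e+00  1.14341429e-04
  1.06370328e+00  1.27411665e+00]
stripes crate
(array([368., 252.]), (0.3979, -0.3268), (0.042, 0.01), 89.9)
(array([347., 242.]), (0.4333, -0.259), (0.045, 0.01), 89.9)
(array([346., 222.]), (0.495, -0.2579), (0.045, 0.01), 89.8)
(array([371., 222.]), (0.4964, -0.3403), (0.042, 0.013), 89.8)
(array([369., 204.]), (0.5571, -0.3363), (0.043, 0.01), 89.8)
(array([346., 203.]), (0.5574, -0.2582), (0.043, 0.01), 89.8)
rollstripe
(array([243., 208.]), (0.5387, 0.0775), (0.107, 0.011), 84.6)
```

View pics/r1.png

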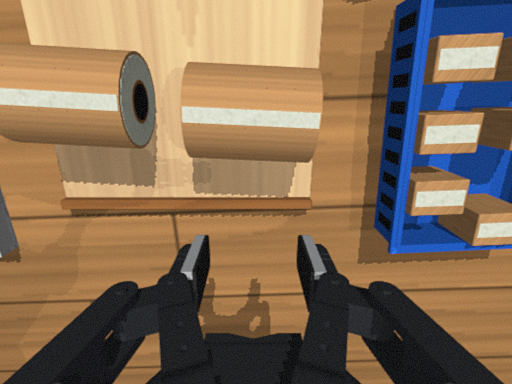

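All six cartons are in the crate. In the wrist view roll1 spans columns 182–322 and rows 63–160, and the near stop strip is at row 205. I'll locate the strip and the roll edges by ray.

```bash
python3 - <<'E'
from h import *
w=vision.get_image('wrist');c=-np.array(w['R']).T@w['t'];print('cam',c.round(3))
print('strip',ray(w,190,200,.019).round(3),ray(w,190,212,.019).round(3))
# roll1 axis at z=.05: tangent rays (near edge row, far edge row) -> bisecting ray meets z=.05
def bis(a,b):
    g=[]
    for u,v in(a,b):
        p=ray(w,u,v,0)-c;g.append(p/np.linalg.norm(p))
    m=g[0]+g[1];return c+m*(.05-c[2])/m[2]
for u,a,b in[(190,63,158),(250,65,160),(315,67,161)]:print('roll1',u,bis((u,a),(u,b)).round(4))
for u,a,b in[(20,47,145),(100,51,147)]:print('roll0',u,bis((u,a),(u,b)).round(4))
print('r1 ends',ray(w,183,115,.09).round(3),ray(w,321,115,.09).round(3))
E
```

```text
cam [ 0.534 -0.079  0.313]
strip [ 0.425 -0.004  0.019] [ 0.411 -0.003  0.019]
roll1 190 [ 0.5229 -0.0212  0.05  ]
roll1 250 [ 0.5193 -0.0765  0.05  ]
roll1 315 [ 0.5163 -0.1367  0.05  ]
roll0 20 [0.5407 0.1315 0.05  ]
roll0 100 [0.5356 0.0596 0.05  ]
r1 ends [ 0.523 -0.024  0.09 ] [ 0.52  -0.133  0.09 ]
```

```bash
python3 -m handwheel '[{"x":0,"y":0.3,"z":3.5,"roll":0},{"x":0,"y":0.3,"z":7,"roll":0},{"x":0,"y":0.3,"z":10,"roll":0},{"x":0,"y":0.3,"z":12.7,"roll":0},{"x":0,"y":0.3,"z":12.7,"roll":0}]' | sed -n 2,4p
python3 -m handwheel '[{"x":0.4,"y":0,"z":0,"roll":0},{"x":0.8,"y":0,"z":0,"roll":0},{"x":1.2,"y":0,"z":0,"roll":0},{"x":1.6,"y":0,"z":0,"roll":0},{"x":2,"y":0,"z":0,"roll":0}]' | sed -n 2,4p
python3 -m handwheel '[{"x":0.4,"y":0,"z":0,"roll":0},{"x":0.8,"y":0,"z":0,"roll":0},{"x":1.2,"y":0,"z":0,"roll":0},{"x":1.6,"y":0,"z":0,"roll":0},{"x":2,"y":0,"z":0,"roll":0}]' | sed -n 2,4p
python3 -m handwheel '[{"x":0.4,"y":0,"z":0,"roll":0},{"x":0.8,"y":0,"z":0,"roll":0},{"x":1.2,"y":0,"z":0,"roll":0},{"x":1.6,"y":0,"z":0,"roll":0},{"x":2,"y":0,"z":0,"roll":0}]' | sed -n 2,4p
python3 -m handwheel '[{"x":0.4,"y":0,"z":0,"roll":0},{"x":0.8,"y":0,"z":0,"roll":0},{"x":1.2,"y":0,"z":0,"roll":0},{"x":1.6,"y":0,"z":0,"roll":0},{"x":2,"y":0,"z":0,"roll":0}]' | sed -n 2,4p
python3 -m handwheel '[{"x":0.3,"y":0,"z":0,"roll":0},{"x":0.6,"y":0,"z":0,"roll":0},{"x":0.9,"y":0,"z":0,"roll":0},{"x":1.1,"y":0,"z":0,"roll":0},{"x":1.3,"y":0,"z":0,"roll":0}]' | sed -n 2,4p
python3 -m handwheel '[{"x":0,"y":0,"z":0,"roll":0},{"x":0,"y":0,"z":0,"roll":0},{"x":0,"y":0,"z":0,"roll":0},{"x":0,"y":0,"z":0,"roll":0},{"x":0,"y":0,"z":0,"roll":0}]' | sed -n 2,4p
python3 - <<'E'
from h import *
s,M=tool();print(s['time_s'],s['ee_pos'])
w=vision.get_image('wrist');t=vision.get_image('top')
cv2.imwrite('pics/r2.png',np.hstack([cv2.resize(w['pixels'],(400,300)),cv2.resize(t['pixels'][150:270,215:375],(400,300))])[:,:,::-1])
E
```

```text
ee_pos: [0.4479, -0.078, 0.0395]
orientation: [1.0, -0.017, -0.004, -0.001]
wrist_force: [-0.7, 0.6, 0.5]
ee_pos: [0.4723, -0.08, 0.0446]
orientation: [1.0, -0.017, 0.001, 0.0]
wrist_force: [0.5, 0.1, 0.1]
ee_pos: [0.4913, -0.0804, 0.0433]
orientation: [1.0, -0.018, -0.0, -0.0]
wrist_force: [-0.5, -0.2, 0.7]
ee_pos: [0.5112, -0.0811, 0.0433]
orientation: [1.0, -0.018, -0.0, -0.0]
wrist_force: [-0.6, 0.3, -0.4]
ee_pos: [0.5312, -0.0818, 0.0433]
orientation: [1.0, -0.018, -0.0, -0.0]
wrist_force: [-1.1, -0.1, 0.1]
ee_pos: [0.544, -0.0823, 0.0433]
orientation: [1.0, -0.018, -0.0, -0.0]
wrist_force: [0.2, 0.1, 0.4]
ee_pos: [0.5437, -0.0823, 0.0433]
orientation: [1.0, -0.018, -0.0, -0.0]
wrist_force: [0.4, -0.7, -0.7]
35.2333 [ 0.54372862 -0.08230948  0.04334444]
```

View pics/r2.png

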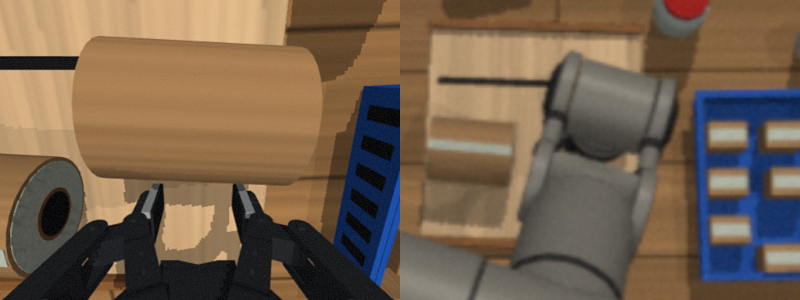

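Roll1 rolled ahead of the fingers, nearly parallel to the line, which shows at the left at crop row 63. I'll measure it by ray.

```bash
python3 - <<'E'
from h import *
w=vision.get_image('wrist');c=-np.array(w['R']).T@w['t']
def bis(a,b):
    g=[]
    for u,v in(a,b):
        p=ray(w,u,v,0)-c;g.append(p/np.linalg.norm(p))
    m=g[0]+g[1];return c+m*(.05-c[2])/m[2]
for u,a,b in[(110,37,178),(200,42,184),(300,47,185)]:print(bis((u*1.28,a*1.28),(u*1.28,b*1.28)).round(4))
print('line',ray(w,20*1.28,63*1.28,.008),ray(w,70*1.28,63*1.28,.008))
E
```

```text
[ 0.6081 -0.0303  0.05  ]
[ 0.6026 -0.0868  0.05  ]
[ 0.5991 -0.1504  0.05  ]
line [0.64108142 0.05010577 0.008     ] [0.63977255 0.01167336 0.008     ]
```

```bash
python3 -m handwheel '[{"x":0.3,"y":0,"z":0,"roll":0},{"x":0.6,"y":0,"z":0,"roll":0},{"x":0.9,"y":0,"z":0,"roll":0},{"x":1.2,"y":0,"z":0,"roll":0},{"x":1.5,"y":0,"z":0,"roll":0}]' | sed -n 2,4p
python3 -m handwheel '[{"x":0.3,"y":0,"z":0,"roll":0},{"x":0.55,"y":0,"z":0,"roll":0},{"x":0.8,"y":0,"z":0,"roll":0},{"x":1.0,"y":0,"z":0,"roll":0},{"x":1.2,"y":0,"z":0,"roll":0}]' | sed -n 2p
python3 -m handwheel '[{"x":0.2,"y":0,"z":0,"roll":0},{"x":0.35,"y":0,"z":0,"roll":0},{"x":0.5,"y":0,"z":0,"roll":0},{"x":0.6,"y":0,"z":0,"roll":0},{"x":0.7,"y":0,"z":0,"roll":0}]' | sed -n 2,4p
python3 -m handwheel '[{"x":0,"y":0,"z":0,"roll":0},{"x":0,"y":0,"z":0,"roll":0},{"x":0,"y":0,"z":0,"roll":0},{"x":0,"y":0,"z":0,"roll":0},{"x":0,"y":0,"z":0,"roll":0}]' | sed -n 2,4p
python3 - <<'E'
from h import *
w=vision.get_image('wrist')
cv2.imwrite('pics/r3.png',w['pixels'][:,:,::-1])
E
```

```text
ee_pos: [0.5593, -0.0829, 0.0433]
orientation: [1.0, -0.018, 0.0, -0.0]
wrist_force: [-0.0, 0.2, 0.6]
ee_pos: [0.571, -0.0832, 0.0433]
ee_pos: [0.5779, -0.0835, 0.0433]
orientation: [1.0, -0.018, 0.0, -0.0]
wrist_force: [0.6, 0.8, 0.3]
ee_pos: [0.5778, -0.0835, 0.0433]
orientation: [1.0, -0.018, 0.0, -0.0]
wrist_force: [0.5, 0.5, 0.3]
```

View pics/r3.png

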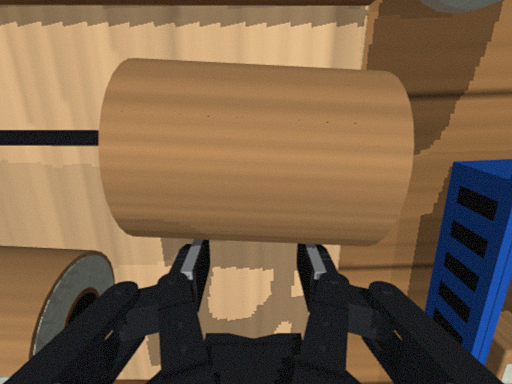

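```bash
python3 - <<'E'
from h import *
w=vision.get_image('wrist');c=-np.array(w['R']).T@w['t']
def bis(a,b):
    g=[]
    for u,v in(a,b):
        p=ray(w,u,v,0)-c;g.append(p/np.linalg.norm(p))
    m=g[0]+g[1];return c+m*(.05-c[2])/m[2]
for u,a,b in[(150,60,235),(256,64,241),(370,69,243)]:print(bis((u,a),(u,b)).round(4))
print('line',ray(w,10,138,.008),ray(w,95,138,.008))
E
python3 -m handwheel '[{"x":-0.5,"y":0,"z":0,"roll":0},{"x":-2,"y":0,"z":0,"roll":0},{"x":-5,"y":0,"z":0,"roll":0},{"x":-9,"y":0,"z":0,"roll":0},{"x":-12.5,"y":0,"z":0,"roll":0}]' | sed -n 2,4p
python3 -m handwheel '[{"x":0,"y":0,"z":0,"roll":0},{"x":0,"y":-4,"z":0,"roll":0},{"x":0,"y":-8,"z":0,"roll":0},{"x":0,"y":-12,"z":0,"roll":0},{"x":0,"y":-15.5,"z":0,"roll":0}]' | sed -n 2,4p
python3 - <<'E'
from h import *
t=vision.get_image('top')
print('rollstripe',*blobs(t,(20,8,140),(100,60,255),(226,195,312,225),.088,20),sep='\n')
print('line',*blobs(t,(0,0,0),(180,255,70),(228,175,310,192),.008,8),sep='\n')
w=vision.get_image('wrist');cv2.imwrite('pics/r4.png',np.hstack([cv2.resize(w['pixels'],(400,300)),cv2.resize(t['pixels'][150:270,215:375],(400,300))])[:,:,::-1])
E
```

```text
[ 0.6375 -0.0353  0.05  ]
[ 0.6331 -0.0879  0.05  ]
[ 0.6298 -0.145   0.05  ]
line [0.64155461 0.06910989 0.008     ] [0.63969693 0.0146877  0.008     ]
ee_pos: [0.4505, -0.0786, 0.0431]
orientation: [1.0, -0.017, -0.0, -0.0]
wrist_force: [-0.0, -0.1, -0.5]
ee_pos: [0.4581, 0.0776, 0.0436]
orientation: [1.0, -0.018, 0.0, -0.0]
wrist_force: [0.2, 0.6, 0.1]
rollstripe
(array([240., 207.]), (0.5432, 0.0857), (0.09, 0.007), 89.8)
line
(array([253., 182.]), (0.6411, 0.0455), (0.151, 0.007), 87.1)
```

View pics/r4.png

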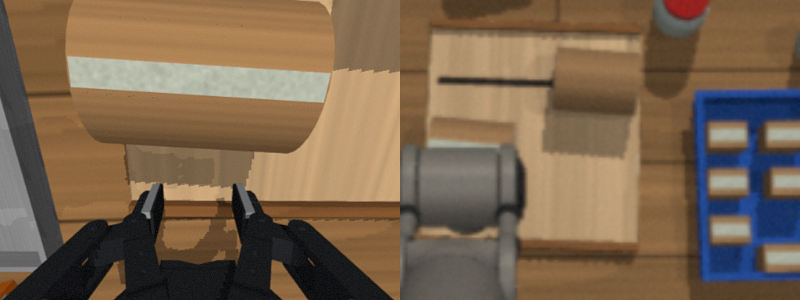

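Roll1 sits at (0.633, -0.088), about 3 mm short of the line's middle and close to parallel, which is well within tolerance. Roll0 is directly ahead of the fingers, and I'll give it the same slow push.

```bash
python3 -m handwheel '[{"x":0.4,"y":0,"z":0,"roll":0},{"x":0.8,"y":0,"z":0,"roll":0},{"x":1.2,"y":0,"z":0,"roll":0},{"x":1.6,"y":0,"z":0,"roll":0},{"x":2,"y":0,"z":0,"roll":0}]' | sed -n 2,4p
python3 -m handwheel '[{"x":0.4,"y":0,"z":0,"roll":0},{"x":0.8,"y":0,"z":0,"roll":0},{"x":1.2,"y":0,"z":0,"roll":0},{"x":1.6,"y":0,"z":0,"roll":0},{"x":2,"y":0,"z":0,"roll":0}]' | sed -n 2,4p
python3 -m handwheel '[{"x":0.4,"y":0,"z":0,"roll":0},{"x":0.8,"y":0,"z":0,"roll":0},{"x":1.2,"y":0,"z":0,"roll":0},{"x":1.6,"y":0,"z":0,"roll":0},{"x":2,"y":0,"z":0,"roll":0}]' | sed -n 2,4p
python3 -m handwheel '[{"x":0.4,"y":0,"z":0,"roll":0},{"x":0.8,"y":0,"z":0,"roll":0},{"x":1.2,"y":0,"z":0,"roll":0},{"x":1.6,"y":0,"z":0,"roll":0},{"x":2,"y":0,"z":0,"roll":0}]' | sed -n 2,4p
python3 -m handwheel '[{"x":0.3,"y":0,"z":0,"roll":0},{"x":0.6,"y":0,"z":0,"roll":0},{"x":0.9,"y":0,"z":0,"roll":0},{"x":1.1,"y":0,"z":0,"roll":0},{"x":1.3,"y":0,"z":0,"roll":0}]' | sed -n 2,4p
python3 -m handwheel '[{"x":0.3,"y":0,"z":0,"roll":0},{"x":0.6,"y":0,"z":0,"roll":0},{"x":0.9,"y":0,"z":0,"roll":0},{"x":1.2,"y":0,"z":0,"roll":0},{"x":1.4,"y":0,"z":0,"roll":0}]' | sed -n 2,4p
python3 -m handwheel '[{"x":0.2,"y":0,"z":0,"roll":0},{"x":0.4,"y":0,"z":0,"roll":0},{"x":0.6,"y":0,"z":0,"roll":0},{"x":0.8,"y":0,"z":0,"roll":0},{"x":1.0,"y":0,"z":0,"roll":0}]' | sed -n 2,4p
python3 -m handwheel '[{"x":0.2,"y":0,"z":0,"roll":0},{"x":0.4,"y":0,"z":0,"roll":0},{"x":0.6,"y":0,"z":0,"roll":0},{"x":0.7,"y":0,"z":0,"roll":0},{"x":0.8,"y":0,"z":0,"roll":0}]' | sed -n 2,4p
python3 -m handwheel '[{"x":0,"y":0,"z":0,"roll":0},{"x":0,"y":0,"z":0,"roll":0},{"x":0,"y":0,"z":0,"roll":0},{"x":0,"y":0,"z":0,"roll":0},{"x":0,"y":0,"z":0,"roll":0}]' | sed -n 2p
python3 - <<'E'
from h import *
w=vision.get_image('wrist')
cv2.imwrite('pics/r5.png',w['pixels'][:,:,::-1])
E
```

```text
ee_pos: [0.479, 0.074, 0.0433]
orientation: [1.0, -0.019, 0.0, -0.0]
wrist_force: [0.6, 0.4, 0.3]
ee_pos: [0.4988, 0.0744, 0.0433]
orientation: [1.0, -0.018, 0.0, -0.0]
wrist_force: [0.1, 0.3, 0.2]
ee_pos: [0.5187, 0.0737, 0.0433]
orientation: [1.0, -0.018, 0.0, -0.0]
wrist_force: [-0.4, -0.1, 0.1]
ee_pos: [0.5387, 0.073, 0.0433]
orientation: [1.0, -0.018, -0.0, -0.0]
wrist_force: [-0.7, 0.2, -0.5]
ee_pos: [0.5514, 0.0725, 0.0433]
orientation: [1.0, -0.018, -0.0, -0.0]
wrist_force: [-1.3, -0.5, -0.2]
ee_pos: [0.5658, 0.072, 0.0434]
orientation: [1.0, -0.018, 0.0, -0.0]
wrist_force: [0.3, 0.2, -0.4]
ee_pos: [0.5754, 0.0717, 0.0433]
orientation: [1.0, -0.018, -0.0, -0.0]
wrist_force: [-0.4, -0.5, 0.9]
ee_pos: [0.5834, 0.0714, 0.0433]
orientation: [1.0, -0.018, 0.0, -0.0]
wrist_force: [0.1, 0.2, 1.2]
ee_pos: [0.5832, 0.0714, 0.0434]
```

View pics/r5.png

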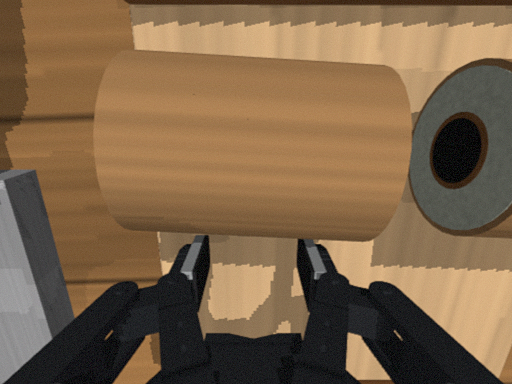

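Roll0 now lies in front of the fingers, with its top edge at rows 53–65 and its bottom edge at rows 230–239. I'll measure it, back off and lift, then check everything.

```bash
python3 - <<'E'
from h import *
w=vision.get_image('wrist');c=-np.array(w['R']).T@w['t']
def bis(a,b):
    g=[]
    for u,v in(a,b):
        p=ray(w,u,v,0)-c;g.append(p/np.linalg.norm(p))
    m=g[0]+g[1];return c+m*(.05-c[2])/m[2]
for u,a,b in[(150,53,230),(256,58,237),(370,65,239)]:print(bis((u,a),(u,b)).round(4))
E
python3 -m handwheel '[{"x":-0.5,"y":0,"z":0,"roll":0},{"x":-2,"y":0,"z":0,"roll":0},{"x":-5,"y":0,"z":0,"roll":0},{"x":-9,"y":0,"z":0,"roll":0},{"x":-12.5,"y":0,"z":0,"roll":0}]' | sed -n 2p
python3 -m handwheel '[{"x":0,"y":0,"z":-3,"roll":0},{"x":0,"y":0,"z":-7,"roll":0},{"x":-4,"y":0,"z":-11,"roll":0},{"x":-8,"y":0,"z":-14,"roll":0},{"x":-8,"y":0,"z":-16,"roll":0}]' 
python3 - <<'E'
from h import *
t=vision.get_image('top')
print('stripes crate',*blobs(t,(20,8,145),(60,45,255),(337,190,384,258),.062,8),sep='\n')
cv2.imwrite('pics/f.png',cv2.resize(t['pixels'][110:285,130:400],(800,520),interpolation=2)[:,:,::-1])
print(vision.get_image('top')['t'],-np.array(t['R']).T@t['t'])
E
```

```text
[0.6456 0.1192 0.05  ]
[0.6408 0.067  0.05  ]
[0.6372 0.0101 0.05  ]
ee_pos: [0.4558, 0.0759, 0.0431]
time_s: 42.77
ee_pos: [0.374, 0.0788, 0.2032]
orientation: [1.0, -0.018, -0.002, -0.0]
wrist_force: [0.6, 0.5, -0.7]
gripper_width: 0.587
finger_force: 0.0
stripes crate
(array([368., 253.]), (0.3963, -0.3268), (0.042, 0.013), 89.9)
(array([347., 242.]), (0.4333, -0.259), (0.045, 0.01), 89.9)
(array([346., 222.]), (0.495, -0.2578), (0.046, 0.01), 89.8)
(array([371., 222.]), (0.4964, -0.3403), (0.042, 0.013), 89.8)
(array([369., 204.]), (0.5571, -0.3363), (0.043, 0.01), 89.8)
(array([346., 203.]), (0.5574, -0.2582), (0.043, 0.01), 89.8)
[0.03555412 0.57783209 1.52038164] [0.32421966 0.01189961 1.59419395]
```

View pics/f.png

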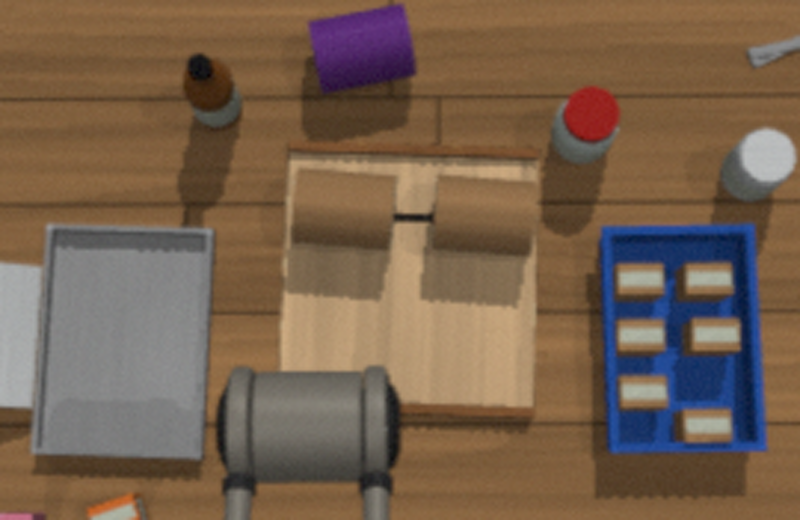

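The tray is empty, all six cartons are in the crate, and both rolls lie across the line (visible at crop (412,217)), within 3 mm by measurement. I'll hand in.

```bash
python3 -c "
from station import order
print(order.job_done())"
```

```text
the job is handed in; nothing more can be done
None
```

The job is handed in at about 43 s: all six cartons are in the blue crate, and both rolls rest on the line, within about 3 mm of its middle and 3° of parallel by my measurements. The hand-in gave no verdict.

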